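# Ready the spring-wound labelling jig for the next perfume bottle

## Robot

A 7-joint arm with a two-finger parallel gripper is mounted at the origin on the work surface. World frame = base frame: x ahead of the robot, y to its left, z up, the work surface at z = 0. Lengths are in m, angles in rad, forces in N, time in s.
With the tool pointing down it reaches from about 0.4 to 0.75 m from the base axis. Payload 19.5 kg.
Tool frame: the origin (TCP) lies midway between the tips of the shut fingers; the grasp point (between the pads) lies tcp_to_grasp behind it (tcp_to_grasp is the distance from the TCP to the grasp point, in m); y points along the fingers, x is the direction in which the jaws open and shut, and the axes are right-handed (so a half turn about y gives the same grasp; the last joint's range is limited). The gripper opens to 85 mm and grips with 20 to 120 N. Pads are 22 mm wide; open, the fingers measure 114 mm over their backs; the gripper's body (76 mm by 85 mm) begins 54 mm behind the grasp point. The pads swing forward as they close: fully open they stand 13 mm farther back than shut.
Start: joints at [-1.275, 0.707, -0.028, 1.485, 0.022, 0.951, -0.075], TCP at [0.191, 0.542, 0.231] pointing down, gripper open.
Joint ranges: [-2.71, 2.71], [-0.32, 2.16], [-1.57, 1.52], [0, 2.45], [-1.46, 4.6], [0, 2.02], [-2.83, 2.83]. Speed limits (rad/s): [1.89, 1.89, 2.57, 2.57, 3.01, 3.01, 3.01].

## Interface

Orientations are given as a 3x3 rotation matrix whose columns are the frame's x, y, z axes.
In Python, from workcell import observe, grab_frame, camera_model, close_job, tcp_to_grasp gives the robot as it stands.
- The arm moves only by the shell command python3 -m pendant 'ROWS'. ROWS is a JSON object of lists of equal length, an entry for each row: "delta_pos": the shift along the tool's x, y, z in cm, a list of three; "turn": the turn, a rotation vector about the tool's x, y, z in degrees, a list of three; "jaw": the closure, from 0 (fully open) to 1 (shut). A call has 1 to 12 rows; each row is the pose to reach, as a shift and turn from the pose commanded when the call began, along the tool's axes at that moment; what a row does not reach only later rows make up. A row lasts 1/10 s, in which the tool goes at most 50 mm and 8.59 degrees, less where a joint would pass 70% of its speed; a pose out of reach is approached as far as the arm can. A call with a gripper value outside its range is refused whole. The fingers move at their own pace and stop on an object; the grip force is fixed at half the most. Time passes only in rows, so rows that repeat a pose let the fingers close. It gives the time, the measured TCP pose, the force and the opening at its end, in the units of the state.
- observe(): the state, without advancing time (a new reading comes with each control period).
- grab_frame(name): name is "side" or "top"; returns the picture (480x640x3 uint8, red, green, blue); there is no depth.
- camera_model(name): a dict with "intrinsics" (3x3 intrinsics, pixels), "R" (3x3) and "t" (3): a world point X has camera coordinates R X + t. Camera axes: x right, y down, z forward; pixel columns grow to the right and rows downward; lengths in m; the calibration is good to about 2 mm. A picture is of the moment at which its call begins. camera_model takes no time and is no camera call.
- close_job(): hands the job in, once; it reports no verdict.
The state is a dict: "time": time; "joint_positions": joint angles; "dq": joint speeds; "joint_torque": joint torques, N m; "position": TCP position; "eef_rot": TCP orientation; "contact_force": force on the tool from outside, world axes, zero at the start; "moment": the same for the moment, N m; "finger_gap": finger opening in m.
Only numpy, scipy, OpenCV 4.12 (cv2) and the standard library are available. Lean on these libraries where they do the work, as an engineer would, in place of code of your own. Each camera call takes 0.05 s, during which the arm holds its last target. There are 200 camera calls.

## Task

Get the bottle-labelling jig ready for loading: first wind the square brass key on the blue spring drive clockwise (seen from above), in several partial turns, until it is fully wound against its stop. Then pull the orange handle of the sprung jaw out towards the robot until the red pointer stands on the green index mark, and keep holding it there: the program finishes with the gripper still holding the handle, because the spring pulls the jaw back if it is let go. Leave the two perfume bottles and the label roll beside the jig standing where they are.

Things in the scene. Friction and masses are not known exactly. Their poses are not given: they have to be found in the camera images.
- jig: Fixed jig, grey base 340 x 220 x 12 mm (own x -170..170, y -125..95). Origin on the table; x from pull handle to bottle nest (away from robot, yaw +-0.3), z up. In its frame, mm: blue drive box 100 x 70 centred (50, 55), 80 high; jaw rails along x at y -35, x -160..30, end blocks 38 high; white scale strip along x at y -105, 16 high; empty bottle nest (90, -35), two rollers 72 high behind it.
- drive_key (a joint): Winding angle of the key, rad: 0 = run down, 4.6 = fully wound, against its stop; starts between 0.2 and 1.4. Grows when turned clockwise seen from above. A ratchet-like brake keeps the key where it is left; winding takes 0.1 to 0.15 N m. Turning it back would unwind it.
- key_grip (a point): Grip point of the key, on its vertical axis, 118 mm above the table, at jig (50, 55) mm. The key is a square brass block 26 x 26 mm, 34 mm high (98 to 132 mm above the table) on a stem; flats across its x and y, a red dot on top towards its +x side. At joint value 0 its x is the jig's x; fully wound it has turned 4.6 rad clockwise from there.
- pull_slide: Sprung jaw slide with its orange handle, an upright paddle 14 mm thick in the jig's x, 44 mm wide in y, 54 mm high, top 96 mm above the table. Origin: centre of the paddle's foot, 42 mm up, on the carriage top (60 mm in x, 70 in y). Axes as the jig's. Home at jig (-75, -35) mm; pulls out along the jig's -x, end stop at 75 mm. Spring: 3.3 N at home, +110 N/m; returns home when let go.
- pointer_tip (a point): Tip of the red pointer bar (3 mm thick in x) that sticks out sideways (-y) from the jaw carriage over the scale strip; middle of its thickness, 32 mm above the table, at jig (-75, -107) mm at home. It moves with the handle.
- index_mark: Green index mark on the scale strip: fixed block 12 mm in x, 30 mm in y, 7 mm high; origin at the centre of its underside, 16 mm above the table; axes as the jig's. It lies 30 to 55 mm along the jig's -x from the pointer's home. The pointer passes above it; its tip must end above the green block (within 6 mm of its centre along the jig's x).
- perfume_1: Amber perfume bottle, 46 mm diameter, 85 mm high with its glass stopper, standing left of the jig. Origin at the centre of its underside. Bystander, loose: must stay standing where it is.
- perfume_2: A second such bottle, 46 mm diameter, 85 mm high, left of the jig, nearer the robot. Origin at the centre of its underside. Bystander, loose: must stay standing where it is.
- label_roll: Paper label roll lying flat, 84 mm outside diameter, 50 mm high, right of the jig. Origin at the centre of its underside. Bystander, loose: must stay standing where it is.

How it is judged:
On the way, in this order (a step that is already met when the one before it is completed fails the run):
1. the key is fully wound (within 0.3 rad of its stop) (value of joint drive_key above 4.3 rad), for 0.2 s.
2. the gripper holds the handle with the pointer on the green mark (x of pointer_tip in the frame of index_mark between -0.006 and 0.006 m and contact force between pull_slide and the fingers above 3 N), for 0.5 s.
At the end, for the whole second after the job is handed in: Key within 0.3 rad of its stop; pointer tip within 6 mm of the green mark's centre along the slide, at rest (under 10 mm/s), the fingers bearing on the handle with over 3 N; both bottles and the label roll upright (within 0.3 rad) and within 30 mm of their starts (all of step 2 and value of joint drive_key above 4.3 rad and linear speed of pull_slide below 0.01 m/s and distance of each of perfume_1, perfume_2, label_roll from where it was at the start of the episode below 0.03 m and angle between each of perfume_1, perfume_2, label_roll's own z axis and vertical below 0.3 rad); the arm keeps its last pose, push and grip.
It fails at once if a perfume bottle or the label roll beside the jig is shoved more than 30 mm or knocked over (distance of any of perfume_1, perfume_2, label_roll from where it was at the start of the episode above 0.03 m or angle between any of perfume_1, perfume_2, label_roll's own z axis and vertical above 0.3 rad).
It also fails if it takes over 64 s, if anything falls off the work surface, if the arm or the gripper's body presses on something with over 40 N, if the wrist force passes 120 N, or if a joint passes its speed limit or range.

## Working session

There is one attempt and no reset: what is moved stays moved. The work goes in short steps, Python scripts to look and compute and a shell command to move; the robot and the scene stay as the last step left them, time stands still between calls to the robot, and variables do not carry over. Pictures are saved under pics/ and viewed, about 8 in all and at most 12, crops included, and the job is handed in when it is done.

```bash
mkdir -p pics; ls; python3 - <<'E'
from workcell import *
import cv2
for n in("top","side"):
    cv2.imwrite(f"pics/{n}0.png",grab_frame(n)[:,:,::-1]); m=camera_model(n); print(n,{k:__import__('numpy').round(v,4).tolist() for k,v in m.items()})
s=observe(); print(s, tcp_to_grasp)
E
```

```text
pics
top {'intrinsics': [[550.1817, 0.0, 317.6769], [0.0, 550.1817, 225.7118], [0.0, 0.0, 1.0]], 'R': [[0.0023, -0.9994, -0.0331], [-0.9879, 0.0028, -0.155], [0.155, 0.0331, -0.9874]], 't': [0.0523, 0.5991, 1.0121]}
side {'intrinsics': [[449.6721, 0.0, 319.838], [0.0, 449.6721, 244.0895], [0.0, 0.0, 1.0]], 'R': [[0.9204, -0.3909, 0.005], [-0.2878, -0.6862, -0.668], [0.2646, 0.6134, -0.7441]], 't': [-0.5441, 0.2584, 0.6006]}
{'time': 0.1, 'joint_positions': array([-1.27467686,  0.70702348, -0.02762425,  1.48487683,  0.02198385,
        0.95089434, -0.07550496]), 'dq': array([-6.28647435e-04,  4.50355319e-05, -1.29677728e-04, -1.47823081e-03,
        5.56187550e-04, -1.03679516e-03,  1.25710915e-04]), 'joint_torque': array([ 2.10805498e-03, -8.84318089e+01,  1.23645376e+00, -2.36459827e+01,
        1.69755943e-02,  4.97229994e-03, -7.86304236e-05]), 'position': array([0.19049697, 0.54231552, 0.23090182]), 'eef_rot': array([[ 3.31440762e-01, -2.92095247e-04, -9.43475986e-01],
       [ 9.43475601e-01, -8.51809681e-04,  3.31440890e-01],
       [-9.00474287e-04, -9.99999595e-01, -6.73971084e-06]]), 'contact_force': array([ 0.18915428, -0.25635058, -0.708553  ]), 'moment': array([-0.00107464, -0.06213241,  0.00898326]), 'finger_gap': 0.08531297541098003} 0.0187
```

View pics/top0.png

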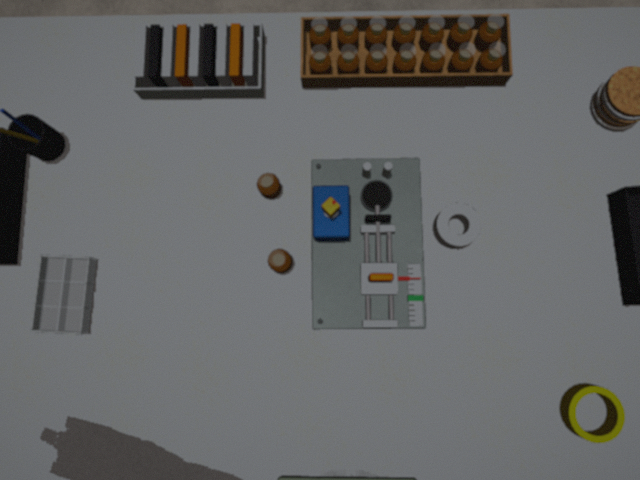

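View pics/side0.png

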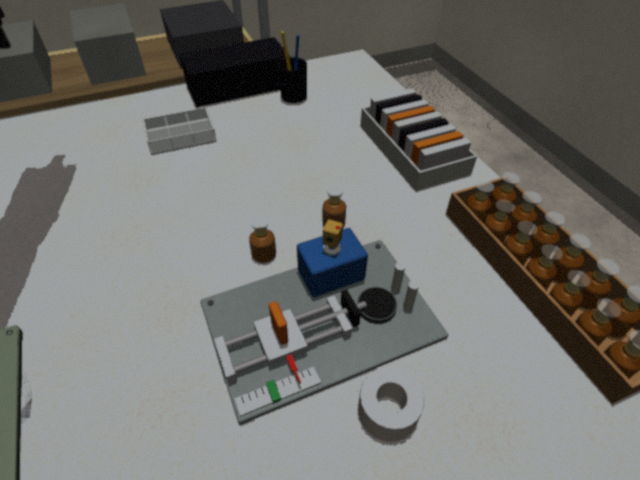

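The top view shows the jig almost square to the base: base corners at about (311,159), (419,157), (425,328) and (312,329), the key at (331,207), the handle at (381,277) and the green mark at (416,298). The side view agrees. Next I fit the jig pose and zoom in on the key and scale.

```bash
cat > h.py <<'E'
import numpy as np, cv2
from workcell import *
from scipy.optimize import least_squares
def proj(n,X):
    m=camera_model(n); c=np.atleast_2d(X)@np.array(m["R"]).T+m["t"]; p=c@np.array(m["intrinsics"]).T; return p[:,:2]/p[:,2:]
def unproj(n,uv,z):
    m=camera_model(n); R=np.array(m["R"]); o=-R.T@m["t"]; d=R.T@np.linalg.inv(m["intrinsics"])@[*uv,1]
    return o+d*(z-o[2])/d[2]
def jw(q,P):
    P=np.atleast_2d(P)/1000; c,s=np.cos(q[2]),np.sin(q[2])
    return np.c_[q[0]+c*P[:,0]-s*P[:,1],q[1]+s*P[:,0]+c*P[:,1],P[:,2]]
def zoom(img,u,v,w,k,): return cv2.resize(img[v-w//2:v+w//2,u-w//2:u+w//2],None,fx=k,fy=k,interpolation=cv2.INTER_CUBIC)
E
python3 - <<'E'
from h import *
C=[[170,95,12],[170,-125,12],[-170,-125,12],[-170,95,12]]
T=np.array([[311,159],[419,157],[425,328],[312,329]]);S=np.array([[382,240],[446,333],[240,416],[203,301]])
f=lambda q:np.r_[(proj("top",jw(q,C))-T).ravel(),(proj("side",jw(q,C))-S).ravel()]
r=least_squares(f,[.55,0,0]);print(r.x,f(r.x).round(1))
q=r.x
print("key",jw(q,[[50,55,118]]),"handle",jw(q,[[-75,-35,70]]))
print(proj("top",jw(q,[[50,55,132],[-75,-35,96],[-75,-107,32]])))
print("green from px", unproj("top",(416,298),.023))
for p in((268,185),(280,260),(458,225)):print(unproj("top",p,.05))
t=grab_frame("top")[:,:,::-1];s=grab_frame("side")[:,:,::-1]
A=zoom(t,332,207,40,10);B=zoom(t,405,290,80,5);D=zoom(s,333,235,60,6.6667)
cv2.imwrite("pics/z.png",np.hstack([A,B]))
E
```

```text
[ 0.57542706 -0.02658388  0.00815041] [-1.3 -1.3 -0.4 -0.9 -0.4 -0.8 -1.6 -1.2 -0.5 -2.3  4.   0.5 -2.   5.2
 -3.4 -3.4]
key [[0.62497713 0.02882181 0.118     ]] handle [[ 0.50071481 -0.06219399  0.07      ]]
[[329.21962982 203.95976036]
 [379.97157916 275.22553024]
 [415.04917021 277.13583854]]
green from px [ 0.46189719 -0.13629197  0.023     ]
[0.6793549  0.14916701 0.05      ]
[0.53271102 0.12379145 0.05      ]
[ 0.59931706 -0.21552385  0.05      ]
```

View pics/z.png

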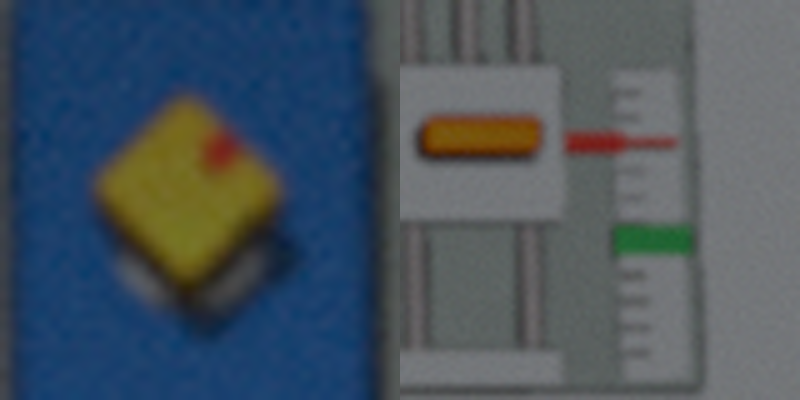

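The zoom shows the key turned about 45° clockwise, with its dot to the upper right, so the joint is near 0.78 rad. The pointer is at row 278.6 and the green mark at row 298, so the pull is about 35 mm. I can wind it with a single grip, starting with tool x at +135° yaw.

```bash
cat >> h.py <<'E'
def delta(pt,yaw):
    s=observe();R=s["eef_rot"];d=R.T@(np.array(pt)-s["position"])*100
    cur=np.degrees(np.arctan2(R[1,0],R[0,0])); print("t",round(s["time"],2),"delta cm",d.round(2),"turn y",round((cur-yaw+180)%360-180,1),"yaw",round(cur,1))
E
python3 - <<'E'
from h import *
k=unproj("top",(330.9,205.7),.132);print("key",k, "handle",unproj("top",(381.4,277.2),.096))
p=unproj("top",(417,278.5),.0335);g=unproj("top",(417,298),.023);print("pull",p-g)
C=[[170,95,12],[170,-125,12],[-170,-125,12],[-170,95,12],[50,55,132],[-75,-35,96]]
T=np.array([[311,159],[419,157],[425,328],[312,329],[330.9,205.7],[381.4,277]])
f=lambda q:(proj("top",jw(q,C))-T).ravel()
q=least_squares(f,[.55,0,0],loss="soft_l1").x;print(q,f(q).round(1),jw(q,[[50,55,118],[-75,-35,70]]))
delta([k[0],k[1],.23],135)
E
```

```text
key [0.62181042 0.02583498 0.132     ] handle [ 0.4971609  -0.06470803  0.096     ]
pull [0.036707   0.00057923 0.0105    ]
[ 0.57292805 -0.02881523  0.01010005] [-0.3 -0.   0.5  0.1  1.   0.4 -0.3  0.2 -0.5 -0.3 -0.1 -0.4] [[ 0.62237001  0.02668695  0.118     ]
 [ 0.49828537 -0.06457094  0.07      ]]
t 0.2 delta cm [-34.44   0.13 -57.81] turn y -64.4 yaw 70.6
```

```bash
python3 -m pendant '{"delta_pos":[[-2,0,-3.5],[-4.5,0,-7.5],[-7,0,-12],[-10,0,-16.5],[-12.5,0,-21],[-15,0,-25],[-17.5,0,-29.5],[-20,0,-34],[-23,0,-38.5],[-25.5,0,-43],[-28,0,-47],[-30.5,0,-51]],"turn":[[0,-5,0],[0,-10,0],[0,-16,0],[0,-21,0],[0,-27,0],[0,-32,0],[0,-38,0],[0,-43,0],[0,-49,0],[0,-54,0],[0,-59,0],[0,-64,0]],"jaw":[0,0,0,0,0,0,0,0,0,0,0,0]}'; python3 -c "
from h import *
delta([.622,.0263,.16],135);print(observe()['joint_positions'])"
```

```text
time: 1.4
position: [0.5673, 0.0891, 0.2313]
eef_rot: [[-0.705, -0.0, -0.709], [0.709, 0.0, -0.705], [0.0, -1.0, 0.0]]
contact_force: [1.6, 1.5, -0.5]
finger_gap: 0.0854
t 1.4 delta cm [-8.31  7.13  0.55] turn y -0.2 yaw 134.8
[ 0.0144853   0.73202989 -0.45539326  1.47968679  0.3539444   1.01211292
  1.82486966]
```

```bash
python3 -m pendant '{"delta_pos":[[-4,0,0.3],[-8.3,2,0.5],[-8.3,6,0.5],[-8.3,7.1,0.5],[-8.3,7.1,0.5]],"turn":[[0,0,0],[0,0,0],[0,0,0],[0,0,0],[0,0,0]],"jaw":[0,0,0,0,0]}'; python3 - <<'E'
from h import *
delta([.622,.0263,.099],134.8)
t=grab_frame("top")[:,:,::-1];s=grab_frame("side")[:,:,::-1]
cv2.imwrite("pics/a.png",np.hstack([zoom(t,331,205,80,5),zoom(s,333,225,100,4)]))
E
```

```text
time: 1.9
position: [0.6202, 0.0293, 0.1595]
eef_rot: [[-0.703, -0.003, -0.711], [0.711, 0.0, -0.703], [0.002, -1.0, 0.002]]
contact_force: [-0.4, 0.1, -0.3]
finger_gap: 0.0854
t 1.9 delta cm [-0.35  6.05  0.07] turn y -0.1 yaw 134.7
```

View pics/a.png

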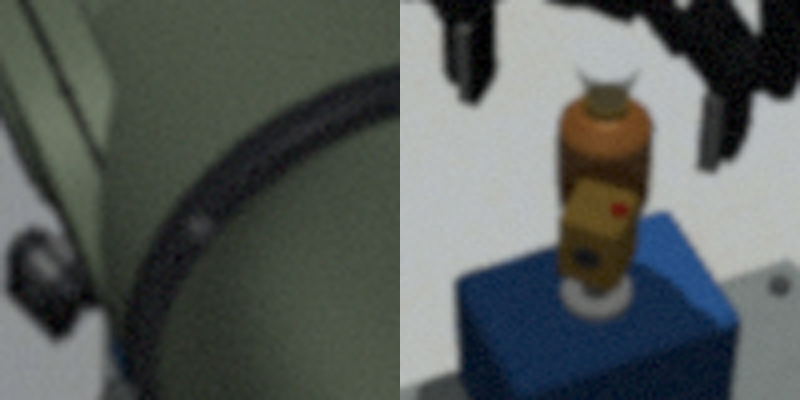

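The fingers are open on both sides of the key. I descend and close.

```bash
python3 -m pendant '{"delta_pos":[[-0.3,2,0.1],[-0.3,5,0.1],[-0.3,6,0.1],[-0.3,6,0.1],[-0.3,6,0.1],[-0.3,6,0.1],[-0.3,6,0.1],[-0.3,6,0.1],[-0.3,6,0.1],[-0.3,6,0.1],[-0.3,6,0.1],[-0.3,6,0.1]],"turn":[[0,0,0],[0,0,0],[0,0,0],[0,0,0],[0,0,0],[0,0,0],[0,0,0],[0,0,0],[0,0,0],[0,0,0],[0,0,0],[0,0,0]],"jaw":[0,0,0,1,1,1,1,1,1,1,1,1]}'
```

```text
time: 3.2
position: [0.6221, 0.0266, 0.1015]
eef_rot: [[-0.703, -0.0, -0.711], [0.711, 0.001, -0.703], [0.001, -1.0, -0.0]]
contact_force: [-8.9, 3.5, 14.5]
finger_gap: 0.0252
```

```bash
python3 -m pendant '{"delta_pos":[[0,-0.2,0],[0,-0.2,0],[0,-0.2,0],[0,-0.2,0],[0,-0.2,0],[0,-0.2,0],[0,-0.2,0],[0,-0.2,0]],"turn":[[0,5,0],[0,12,0],[0,20,0],[0,28,0],[0,36,0],[0,44,0],[0,50,0],[0,50,0]],"jaw":[1,1,1,1,1,1,1,1]}'; python3 -c "
from h import *
s=observe();print(s['moment'],s['joint_positions']);delta([.6221,.0266,.1015],0)"
```

```text
time: 4.0
position: [0.6211, 0.0287, 0.1018]
eef_rot: [[0.095, -0.003, -0.995], [0.995, 0.003, 0.095], [0.003, -1.0, 0.003]]
contact_force: [-5.4, 13.8, -10.3]
finger_gap: 0.0249
[ 2.53315542  1.0042077  -0.02343814] [-0.01781648  0.94231729 -0.16879598  1.43211642  0.18845078  0.78562032
  1.22338763]
t 4.0 delta cm [-0.2   0.03 -0.12] turn y 84.5 yaw 84.5
```

```bash
python3 -m pendant '{"delta_pos":[[0.1,0.1,0],[0.1,0.1,0],[0.1,0.1,0],[0.1,0.1,0],[0.1,0.1,0],[0.1,0.1,0],[0.1,0.1,0],[0.1,0.1,0],[0.1,0.1,0],[0.1,0.1,0],[0.1,0.1,0],[0.1,0.1,0]],"turn":[[0,6,0],[0,13,0],[0,21,0],[0,29,0],[0,37,0],[0,45,0],[0,53,0],[0,61,0],[0,69,0],[0,77,0],[0,80,0],[0,80,0]],"jaw":[1,1,1,1,1,1,1,1,1,1,1,1]}'; python3 - <<'E'
from h import *
s=observe();print(s['moment'],s['joint_positions']);delta([.6221,.0266,.1015],-84)
s=grab_frame("side")[:,:,::-1]
cv2.imwrite("pics/b.png",zoom(s,333,225,100,5))
E
```

```text
time: 5.2
position: [0.6234, 0.0313, 0.1017]
eef_rot: [[0.997, 0.002, -0.082], [0.082, 0.006, 0.997], [0.002, -1.0, 0.005]]
contact_force: [6.5, 20.9, -3.9]
finger_gap: 0.0251
[ 4.214725   -1.03320097 -0.04305297] [-0.19585949  0.95523228  0.21318914  1.43567468 -0.25717067  0.77586368
  0.19567637]
t 5.2 delta cm [-0.16  0.02 -0.45] turn y 88.7 yaw 4.7
```

View pics/b.png

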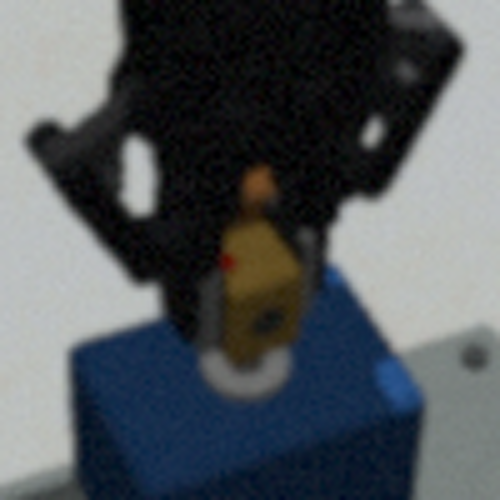

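The side view shows the red dot now facing the robot, so the key has turned with the gripper to about 3.05 rad. The TCP track fits a grip 2.8 mm off-centre, with the key axis at (0.624, 0.0285), so I correct the path for the last part of the turn.

```bash
python3 -m pendant '{"delta_pos":[[0.1,0,0.3],[0.2,0,0.3],[0.25,0,0.3],[0.3,0,0.28],[0.35,0,0.26],[0.4,0,0.24],[0.42,0,0.22],[0.44,0,0.2],[0.45,0,0.18],[0.45,0,0.16],[0.45,0,0.15],[0.45,0,0.15]],"turn":[[0,6,0],[0,14,0],[0,22,0],[0,30,0],[0,38,0],[0,46,0],[0,54,0],[0,62,0],[0,70,0],[0,78,0],[0,86,0],[0,88,0]],"jaw":[1,1,1,1,1,1,1,1,1,1,1,1]}'; python3 -m pendant '{"delta_pos":[[0,0,0],[0,0,0],[0,0,0]],"turn":[[0,1,0],[0,2,0],[0,2,0]],"jaw":[1,1,1]}'; python3 - <<'E'
from h import *
s=observe();print(s['moment'],s['joint_positions']);delta([.6268,.0288,.1015],-84)
s=grab_frame("side")[:,:,::-1]
cv2.imwrite("pics/c.png",zoom(s,333,225,100,5))
E
```

```text
time: 6.45
position: [0.6268, 0.0293, 0.1016]
eef_rot: [[0.113, -0.0, 0.994], [-0.994, 0.001, 0.113], [-0.001, -1.0, -0.0]]
contact_force: [-4.7, 1.6, 5.5]
finger_gap: 0.0249
time: 6.75
position: [0.627, 0.0292, 0.1016]
eef_rot: [[0.084, 0.0, 0.996], [-0.996, 0.001, 0.084], [-0.001, -1.0, 0.0]]
contact_force: [-3.7, 3.0, 6.2]
finger_gap: 0.0251
[0.82632371 0.51744378 2.03706775] [-0.36902467  1.04027472  0.64106972  1.42501798 -0.71006339  0.91428962
 -1.01170592]
t 6.75 delta cm [ 0.03  0.01 -0.02] turn y -1.2 yaw -85.2
```

View pics/c.png

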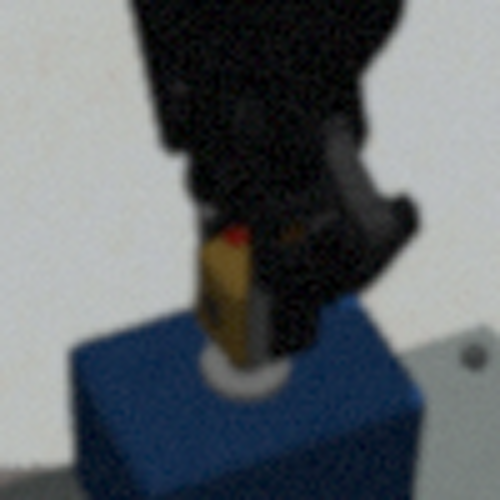

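The moment about z rose from about 0.1 to 2 N·m, so the key is on its stop. I release it and go up.

```bash
python3 -m pendant '{"delta_pos":[[0,0,0],[0,0,0],[0,0,0],[0,0,0],[0,0,0],[0,0,0],[0,-2,0],[0,-5,0],[0,-7.5,0],[0,-7.5,0]],"turn":[[0,-1.5,0],[0,-1.5,0],[0,-1.5,0],[0,-1.5,0],[0,-1.5,0],[0,-1.5,0],[0,-1.5,0],[0,-1.5,0],[0,-1.5,0],[0,-1.5,0]],"jaw":[0,0,0,0,0,0,0,0,0,0]}'; python3 -c "
from h import *
delta([.500,-.063,.15],0.6)
s=grab_frame('side')[:,:,::-1]
cv2.imwrite('pics/d.png',zoom(s,333,235,100,5))"
```

```text
time: 7.8
position: [0.628, 0.0283, 0.1794]
eef_rot: [[0.107, 0.004, 0.994], [-0.994, -0.0, 0.107], [0.001, -1.0, 0.004]]
contact_force: [0.2, -0.4, -0.6]
finger_gap: 0.0853
t 7.8 delta cm [  7.7    2.88 -13.72] turn y -84.4 yaw -83.8
```

View pics/d.png

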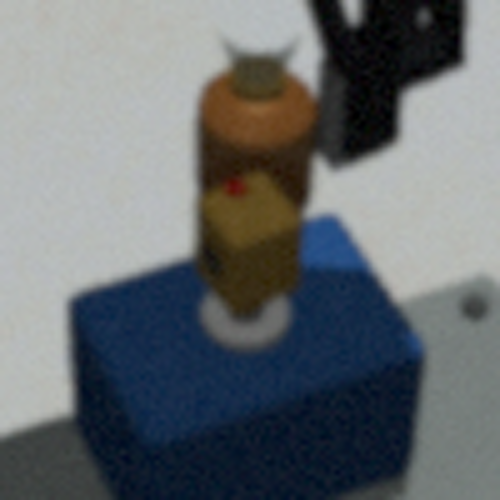

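The key stayed wound: its red dot faces +y, about 263° clockwise. Next I move above the handle.

```bash
python3 -m pendant '{"delta_pos":[[0.7,0,-1.3],[1.5,0,-2.7],[2.3,0,-4.1],[3.1,0,-5.5],[3.8,0,-6.8],[4.6,0,-8.2],[5.4,0,-9.6],[6.2,0,-11],[6.9,0,-12.3],[7.7,1,-13.7],[7.7,2,-13.7],[7.7,2.9,-13.7]],"turn":[[0,-7,0],[0,-15,0],[0,-23,0],[0,-31,0],[0,-39,0],[0,-47,0],[0,-55,0],[0,-63,0],[0,-71,0],[0,-79,0],[0,-84.4,0],[0,-84.4,0]],"jaw":[0,0,0,0,0,0,0,0,0,0,0,0]}'; python3 -m pendant '{"delta_pos":[[0,0,0],[0,0,0]],"turn":[[0,0,0],[0,0,0]],"jaw":[0,0]}'; python3 -c "
from h import *
delta([.500,-.063,.057],0.6)
s=grab_frame('side')[:,:,::-1]
cv2.imwrite('pics/e.png',zoom(s,285,330,160,4))"
```

```text
time: 9.05
position: [0.4986, -0.0628, 0.1465]
eef_rot: [[1.0, -0.001, -0.011], [0.011, 0.0, 1.0], [-0.001, -1.0, 0.0]]
contact_force: [0.6, 0.5, -0.2]
finger_gap: 0.0856
time: 9.25
position: [0.499, -0.0624, 0.1471]
eef_rot: [[1.0, -0.001, -0.007], [0.007, -0.0, 1.0], [-0.001, -1.0, -0.0]]
contact_force: [-0.1, -0.3, 0.4]
finger_gap: 0.0854
t 9.25 delta cm [ 0.11  9.01 -0.06] turn y -0.2 yaw 0.4
```

View pics/e.png

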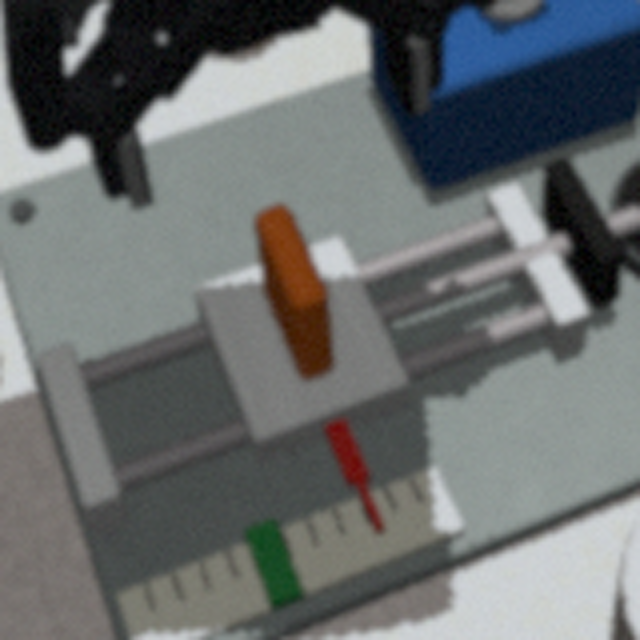

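The fingers straddle the orange paddle, and the pointer and the green mark are both visible. I descend and close.

```bash
python3 -m pendant '{"delta_pos":[[0.1,3,0],[0.1,6,0],[0.1,8,0],[0.1,9,0],[0.1,9,0],[0.1,9,0],[0.1,9,0],[0.1,9,0],[0.1,9,0],[0.1,9,0],[0.1,9,0],[0.1,9,0]],"turn":[[0,0,0],[0,0,0],[0,0,0],[0,0,0],[0,0,0],[0,0,0],[0,0,0],[0,0,0],[0,0,0],[0,0,0],[0,0,0],[0,0,0]],"jaw":[0,0,0,0,1,1,1,1,1,1,1,1]}'
python3 - <<'E'
from h import *
cv2.imwrite("pics/f.png",grab_frame("side")[:,:,::-1])
# pull from side: pointer centre at zoom (376,510)/4+(205,250), green top-centre (272,545)->
a=unproj("side",(205+365/4,250+490/4),.0335);p=unproj("side",(205+374/4,250+515/4),.0335);g=unproj("side",(205+272/4,250+562/4),.023)
print(a,p,g,p-g,observe()["joint_positions"])
E
```

```text
time: 10.5
position: [0.4999, -0.0626, 0.0579]
eef_rot: [[1.0, 0.0, -0.009], [0.009, 0.0, 1.0], [0.0, -1.0, 0.0]]
contact_force: [-3.4, 1.3, 10.7]
finger_gap: 0.0138
[ 0.50070532 -0.12801503  0.0335    ] [ 0.50025448 -0.13788391  0.0335    ] [ 0.46298391 -0.13549157  0.023     ] [ 0.03727057 -0.00239234  0.0105    ] [-0.00927562  0.89932895  0.13023132  1.90968708 -0.3001668   0.35106212
  0.36427813]
```

```bash
python3 -m pendant '{"delta_pos":[[-0.4,0,0],[-0.8,0,0],[-1.2,0,0],[-1.7,0,0],[-2.2,0,0],[-2.7,0,0],[-3.2,0,0],[-3.5,0,0],[-3.7,0,0],[-3.7,0,0],[-3.7,0,0]],"turn":[[0,0,0],[0,0,0],[0,0,0],[0,0,0],[0,0,0],[0,0,0],[0,0,0],[0,0,0],[0,0,0],[0,0,0],[0,0,0]],"jaw":[1,1,1,1,1,1,1,1,1,1,1]}'
python3 - <<'E'
from h import *
s=grab_frame("side")[:,:,::-1];t=grab_frame("top")[:,:,::-1]
cv2.imwrite("pics/g.png",np.hstack([zoom(s,275,385,80,5),zoom(t,415,295,80,5)]))
E
```

```text
time: 11.65
position: [0.4644, -0.063, 0.0579]
eef_rot: [[1.0, 0.003, -0.01], [0.01, -0.0, 1.0], [0.003, -1.0, -0.0]]
contact_force: [7.9, 1.5, 4.9]
finger_gap: 0.0134
```

View pics/g.png

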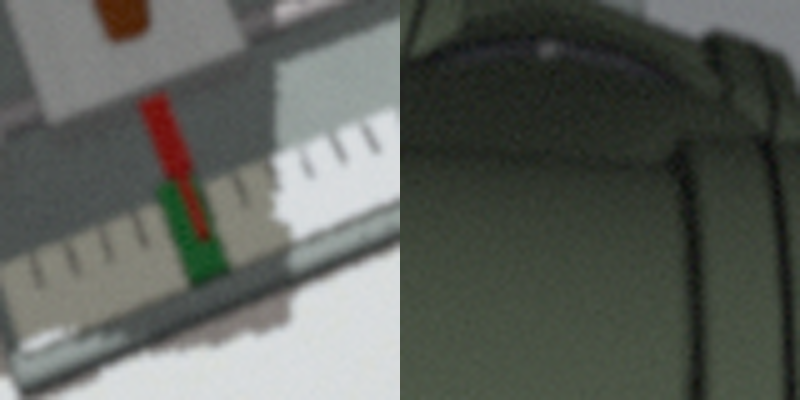

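The side view shows the pointer over the green block, slightly to its +x side at zoom (205,235); the top view is blocked by the arm. I compute the offset and trim it.

```bash
python3 - <<'E'
from h import *
o=np.array([235,345])
for n,u,z in(("tip",(206,236),.0335),("ptr",(196,208),.0335),("green c",(194,230),.023),("gL far",(163,183),.023),("gR far",(198,178),.023),("gL near",(190,282),.023),("gR near",(227,271),.023)): print(n,unproj("side",o+np.array(u)/5,z).round(4))
E
python3 -m pendant '{"delta_pos":[[-0.1,0,0],[-0.1,0,0],[-0.1,0,0],[-0.1,0,0],[-0.1,0,0]],"turn":[[0,0,0],[0,0,0],[0,0,0],[0,0,0],[0,0,0]],"jaw":[1,1,1,1,1]}'
```

```text
tip [ 0.4654 -0.1442  0.0335]
ptr [ 0.4655 -0.1356  0.0335]
green c [ 0.4638 -0.1366  0.023 ]
gL far [ 0.4602 -0.1202  0.023 ]
gR far [ 0.4698 -0.1226  0.023 ]
gL near [ 0.4579 -0.1501  0.023 ]
gR near [ 0.4683 -0.1511  0.023 ]
time: 12.25
position: [0.4635, -0.063, 0.0579]
eef_rot: [[1.0, 0.004, -0.01], [0.01, -0.0, 1.0], [0.004, -1.0, -0.0]]
contact_force: [7.4, -0.2, 4.2]
finger_gap: 0.0135
```

```bash
python3 -c "
from h import *
s=grab_frame('side')[:,:,::-1]
cv2.imwrite('pics/h.png',cv2.resize(s[150:460,180:480],None,fx=1.9,fy=1.9,interpolation=2))"
```

```text
(no output)
```

View pics/h.png

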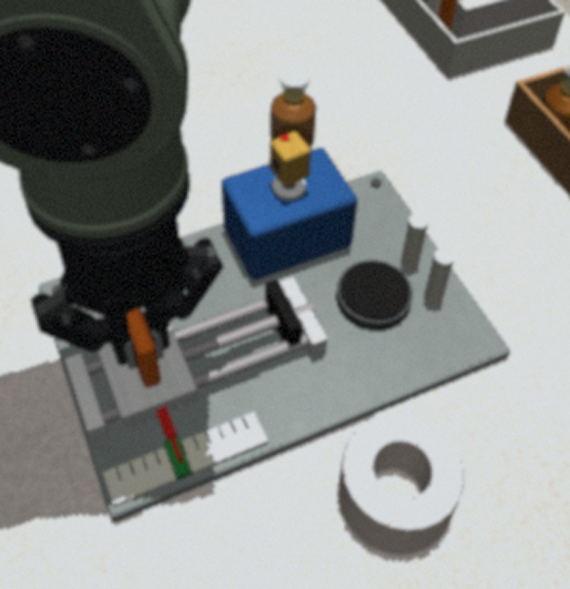

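The pointer stands on the green mark at (172,450), the key is still wound with its dot facing +y, and bottle 1 and the roll are undisturbed. Bottle 2 is hidden behind the arm, but the gripper never went near it. I hand in.

```bash
python3 -c "
from workcell import *
print(close_job(), observe()['contact_force'], observe()['finger_gap'])"
```

```text
the job is handed in; nothing more can be done
the job is handed in; nothing more can be done
```

I wound the key to its stop, then pulled the orange handle out until the pointer stood on the green mark, and handed the job in at about 12 s with the gripper still holding. No verdict was reported.

- **Key:** I wound it with one grip in three partial turns totalling about 220° clockwise. The moment about the key axis rose to about 2 N·m at the end, and the red dot faces about 263° clockwise, which matches the 4.6 rad stop. The first grip was about 2.8 mm off-centre, giving a side load of about 21 N, and I corrected it during the last turn.
- **Handle:** It was gripped at 13.5 mm and pulled 36.4 mm. The side camera put the pointer 1.5 mm from the mark's centre before a last 0.9 mm trim, so I estimate about 0.6 mm now. The wrist reads about 7 N of spring pull.
- **Bystanders:** The last picture shows bottle 1 and the label roll standing in place.
- **Not checked:** The arm hid bottle 2 in the last picture, and it also blocked the top view of the pointer. No contact was felt near bottle 2. A last force reading was refused because the job was already closed.

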